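# Tighten the nut down the pump's bore

### The arm

A 6-joint arm with a two-finger parallel gripper is mounted at the origin on a cart in front of the work surface, level with it; the furniture and walls round the work are solid. World frame = base frame: x ahead of the robot, y to its left, z up, the work surface at z = 0. Lengths are in m, angles in rad, forces in N, time in s.
With the tool pointing down it reaches from about 0.275 to 0.825 m from the base axis. Payload 5.2 kg.
Tool frame: the origin (TCP) lies on the centre line of the jaws, within the pads' length; the fingertips stand 22 mm ahead of it and the grasp point (between the pads) lies 3 mm ahead of it; z points along the fingers, y is the direction in which the jaws open and shut (so a half turn about z gives the same grasp; the last joint's range is limited). The gripper opens to 93 mm and grips with 3 to 60 N. Pads are 15 mm wide; open, the fingers measure 128 mm over their backs; the gripper's body (75 mm by 188 mm) begins 65 mm behind the grasp point.
Start: joints at [-1.397, 0.259, 1.535, -0, 1.348, -0.203], TCP at [0.202, -0.511, 0.241] pointing down, gripper open.
Joint ranges: [-3.14, 3.14], [-0.91, 2.08], [0.19, 2.58], [-1.22, 4.36], [0.22, 2.71], [-3.12, 3.12]. Speed limits (rad/s): [2.57, 2.57, 3.14, 3.14, 3.14, 3.14].

### API

Orientations are given as a unit quaternion [x, y, z, w].
In Python, from workcell import robot, snapshot, camera_info gives the robot as it stands.
- The arm moves only by the shell command python3 -m crank 'ROWS' [FORCE]. ROWS is JSON, a list of rows, each a list of 5 numbers: the finger opening in mm, from 0 to 93, then the shift along the tool's x, y, z in mm, then the turn about the tool's z in rad. In form: [[hand, tx, ty, tz, spin], ...]. A call has 1 to 12 rows; each row shifts and turns the commanded pose from where the row before left it, along the tool's axes as they then stand; what a row does not reach is not made up. A row lasts 1/12 s, in which the tool goes at most 41.7 mm and 7.16 degrees, less where a joint would pass 70% of its speed; a pose out of reach is approached as far as the arm can. A call is refused whole if a number of a shift passes 41.7 or a number of a turn 0.125, either way. A call with a gripper value outside its range is refused whole. The fingers move at their own pace and stop on an object; FORCE is the grip in N (left out, the last holds). Time passes only in rows, so rows that do not move let the fingers close. It gives the time, the measured TCP pose, the force and the opening at its end, in the units of the state.
- robot.sense(): the state, without advancing time (a new reading comes with each control period).
- snapshot(name): name is "scene" or "side" or "wrist"; returns the picture (480x640x3 uint8, red, green, blue); there is no depth.
- camera_info(name): a dict with "intrinsics" (3x3 intrinsics, pixels), "R" (3x3) and "t" (3): a world point X has camera coordinates R X + t. Camera axes: x right, y down, z forward; pixel columns grow to the right and rows downward; lengths in m; the calibration is good to about 2 mm. A picture is of the moment at which its call begins: read the wrist's pose just before it. camera_info takes no time and is no camera call; for the wrist camera it gives the pose at the moment of the call.
- robot.hand_in(): hands the job in, once; it reports no verdict.
The state is a dict: "clock": time; "q": joint angles; "qvel": joint speeds; "effort": joint torques, N m; "tcp_pos": TCP position; "tcp_rot": TCP orientation; "ft_force": force on the tool from outside, world axes, zero at the start; "wrist_torque": the same for the moment, N m; "finger_gap": finger opening in m.
Only numpy, scipy, OpenCV 4.12 (cv2) and the standard library are available. Lean on these libraries where they do the work, as an engineer would, in place of code of your own. Each camera call takes 0.05 s, during which the arm holds its last target.

### The job

Tighten the square nut at the bottom of the bench pump's deep bore: take the long socket key from its stand, lower it down the bore, feel for the nut's flats under a light press until the socket drops right over it, and turn the nut clockwise, seen from above, until it comes up firm against its stop, without forcing it down or round. Then draw the key out, stand it upright in its stand again, fully down, and let go. Leave the other things on the worktop alone.

Things in the scene. Friction and masses are not known exactly. Their poses are not given: they have to be found in the camera images.
- pump: Bench pump, fixed to the worktop; it may stand left or right of the key's stand. Round aluminium housing, 72 mm across and 98 mm high, open at the top, with a grey motor can (50 mm across, top 67 mm high) behind it, on a foot plate 156 x 92 x 10 mm. Origin on the bore's axis, on the worktop; z up along the bore, x towards the motor.
- bore_mouth (a point): Centre of the open top of the pump's bore, 98 mm above the worktop. The bore is round, 43 mm in diameter, upright, and runs down to the nut.
- nut_top (a point): Point on the bore's axis at the top of the nut, 37 mm above the worktop and 61 mm below the bore's mouth; its axes are the pump's and do not turn with the nut. The nut is greased and square, 20 mm across flats, 20.5 mm high, its top 5 mm bevelled down to 14 mm across. The way its flats point differs from pump to pump and is not given: any angle.
- nut (a joint): Turn of the nut on its thread, rad; grows as it is turned clockwise seen from above; firm stop at 1.2 (tight). It starts 0.7 to 1.1 rad short of the stop. The value says nothing about how the flats stand. A steady drag of 0.10 N m resists turning; at the stop the torque rises sharply: 0.25 N m there is firm enough, and more than 1 N m is forcing it.
- key_bar (a point): Centre of the key's cross bar. The key is one steel piece, 0.3 kg, 165 mm long, standing upright, loose and free to be turned, in its stand. Cross bar on top: 80 mm long (along this point's x), 16 mm thick (along y), 20 mm high, to be gripped across its 16 mm. Below it a 14 mm round shank, and at the bottom a socket 38 mm across and 37 mm long. z is up along the key; its other end is 155 mm below this point.
- key_mouth (a point): Centre of the open lower end of the key's socket, 155 mm straight below key_bar. The socket's square hole is 22 mm across flats and 17 mm deep, its flats parallel to the x and y of the key (cross bar along x). Fully seated, this point lies about 17 mm below nut_top.
- stand: Stand of the key, fixed to the worktop: a round plastic cup, 60 mm across, 58 mm high, with a hole 43 mm in diameter, on a 90 mm square plate. Origin on its axis, on the worktop; z up.
- stand_floor (a point): Centre of the floor of the stand's hole, 10 mm above the worktop and 48 mm below the cup's rim; the key's lower end rests here.
- bushing_mid (a point): Bystander: centre of a brass-coloured flanged bushing, 32 mm across, 24 mm high. Leave alone.
- gear_mid (a point): Bystander: centre of a small pale gear, 33 mm across, 16 mm high. Leave alone.
- tape_roll_mid (a point): Bystander: centre of a roll of masking tape, 66 mm across, 19 mm high. Leave alone.
- key: The long socket key itself: origin at key_mouth, axes as key_bar. Its socket goes over the nut only within about 6 degrees of the nut's flats, at any of the four quarter turns; otherwise it stops on the nut's bevel, 1 to 5 mm below the nut's top, the deeper the nearer it is to the flats. Pressed down off the axis, it is pushed sideways by the bevel.
There are look-alikes about, which are no part of the job. What is shaped like the key but yellow is not meant.

How it is judged:
By the outcome, as a careful person would: the job done as asked, in the order asked, and still so for the second after the job is handed in, with the robot touching nothing.
It also fails if it takes over 72 s, if anything falls off the work surface, if the arm or the gripper's body presses on something with over 40 N, if the wrist force passes 120 N, or if a joint passes its speed limit or range.

## Working session

There is one attempt and no reset: what is moved stays moved. The work goes in short steps, Python scripts to look and compute and a shell command to move; the robot and the scene stay as the last step left them, time stands still between calls to the robot, and variables do not carry over. Pictures are saved under pics/ and viewed, and the job is handed in when it is done.

```bash
ls; mkdir -p pics
python3 - <<'E'
from workcell import robot, snapshot, camera_info
import cv2
print(robot.sense())
for n in ("scene","side","wrist"):
    c=camera_info(n); print(n,c)
    cv2.imwrite(f"pics/{n}0.png",snapshot(n)[:,:,::-1])
E
```

```text
pics
{'clock': 0.0, 'q': array([-1.39681017e+00,  2.59296426e-01,  1.53607072e+00, -1.02878963e-05,
        1.34797133e+00, -2.02817708e-01]), 'qvel': array([ 0.00118569, -0.00162411, -0.00013959,  0.00064347, -0.00067209,
       -0.0006489 ]), 'effort': array([ 2.36247040e-03, -4.37296021e+01, -2.83999175e+01,  7.23992963e-02,
        4.12318809e-02, -1.12164755e-04]), 'tcp_pos': array([ 0.20229457, -0.51091246,  0.23984769]), 'tcp_rot': array([ 9.82304202e-01,  1.87290396e-01,  7.56800383e-06, -8.72893396e-04]), 'ft_force': array([-0.55213048,  0.39461338,  0.24835199]), 'wrist_torque': array([0.03144146, 0.02425685, 0.02877487]), 'finger_gap': 0.09293590050600926}
scene {'intrinsics': array([[614.95621042,   0.        , 314.94088259],
       [  0.        , 614.95621042, 239.99853394],
       [  0.        ,   0.        ,   1.        ]]), 'R': array([[-0.67765268, -0.73530349, -0.01075253],
       [-0.3617197 ,  0.34601869, -0.86569621],
       [ 0.64027003, -0.58275195, -0.50045425]]), 't': array([0.53607818, 0.23614808, 0.72930695])}
side {'intrinsics': array([[495.59816289,   0.        , 321.0796132 ],
       [  0.        , 495.59816289, 247.02619663],
       [  0.        ,   0.        ,   1.        ]]), 'R': array([[ 8.54419440e-01,  5.19583890e-01,  3.36278766e-05],
       [ 4.45859220e-01, -7.33151131e-01, -5.13516286e-01],
       [-2.66790135e-01,  4.38773291e-01, -8.58079847e-01]]), 't': array([-0.56823266, -0.01978474,  1.0765276 ])}
wrist {'intrinsics': array([[348.75754541,   0.        , 319.55849517],
       [  0.        , 348.75754541, 244.23407345],
       [  0.        ,   0.        ,   1.        ]]), 'R': array([[ 0.3679791 , -0.92983214, -0.00188864],
       [-0.90040054, -0.35683715,  0.24888977],
       [-0.23209965, -0.0898857 , -0.96852998]]), 't': array([-0.54901985, -0.02928559,  0.38931345])}
```

View pics/scene0.png

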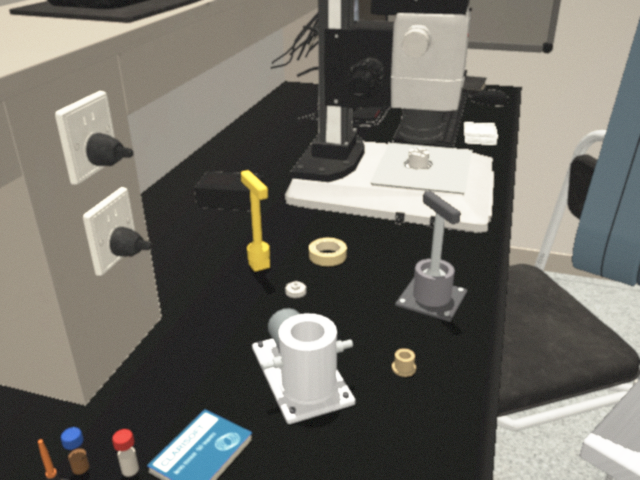

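View pics/side0.png

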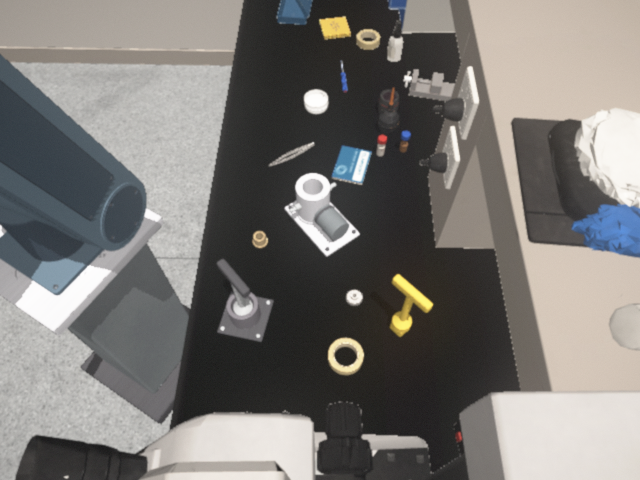

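View pics/wrist0.png

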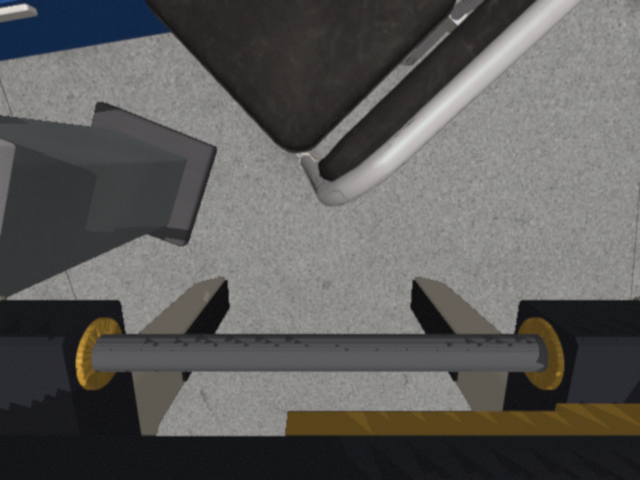

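Run:
```python
import cv2,numpy as np
a=cv2.imread("pics/scene0.png"); b=cv2.imread("pics/side0.png")
f=lambda im,x,y,w,h,s:cv2.resize(im[y:y+h,x:x+w],None,fx=s,fy=s,interpolation=cv2.INTER_CUBIC)
l=np.vstack([f(a,395,185,80,130,3)[:,:240],f(a,260,305,96,84,2.5)])if 0 else f(a,395,185,80,130,4)
cv2.imwrite("pics/c1.png",f(a,395,185,80,130,4)); cv2.imwrite("pics/c2.png",f(b,205,250,80,95,6))
cv2.imwrite("pics/c3.png",f(a,250,300,110,120,5)); cv2.imwrite("pics/c4.png",f(b,275,165,90,95,6))
```

```text
(no output)
```

View pics/c1.png

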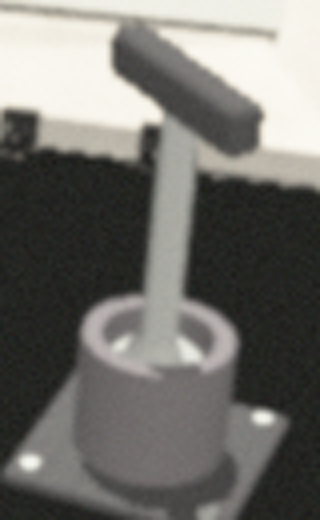

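View pics/c2.png

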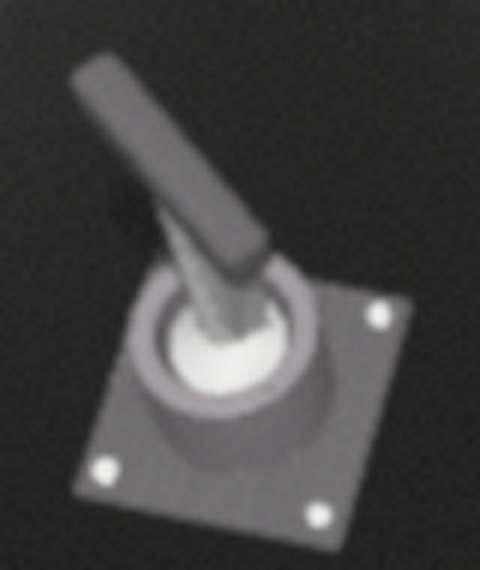

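View pics/c3.png

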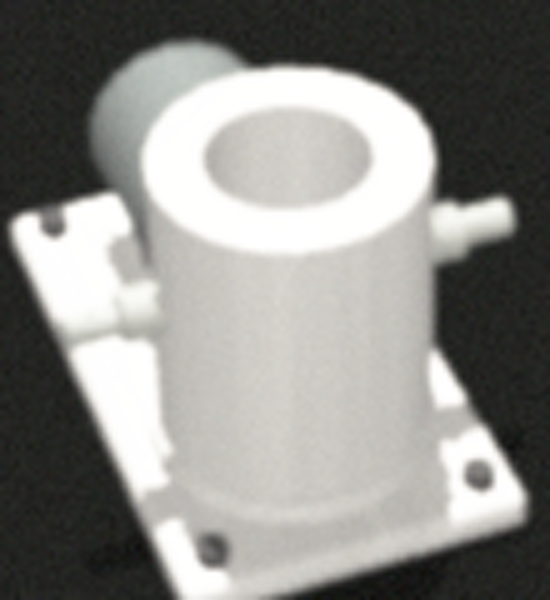

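View pics/c4.png

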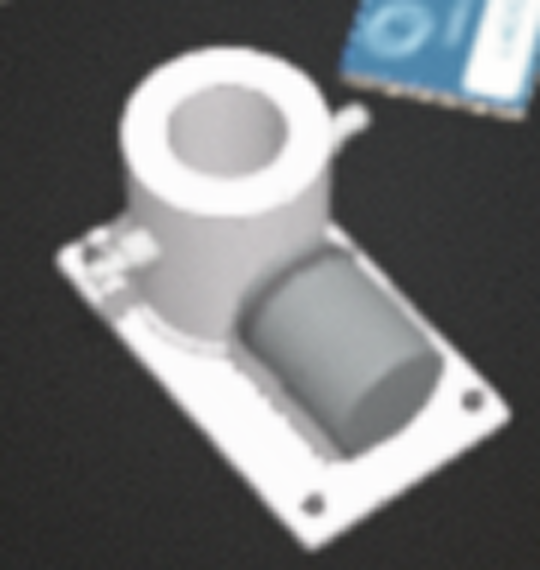

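```bash
cat > h.py <<'E'
import numpy as np, cv2
from workcell import robot, snapshot, camera_info
def ray(c,p):
    K,R,t=c["intrinsics"],c["R"],c["t"]
    d=R.T@np.linalg.inv(K)@np.array([p[0],p[1],1.]); return -R.T@t, d/np.linalg.norm(d)
def onz(c,p,z):
    o,d=ray(c,p); return (o+d*(z-o[2])/d[2])[:2]
def tri(cs,ps):
    A=0;b=0
    for c,p in zip(cs,ps):
        o,d=ray(c,p);M=np.eye(3)-np.outer(d,d);A=A+M;b=b+M@o
    return np.linalg.solve(A,b)
def circ(P):
    P=np.array(P);s=np.linalg.lstsq(np.c_[2*P,np.ones(len(P))],(P**2).sum(1),rcond=None)[0]
    return s[:2],np.sqrt(s[2]+s[0]**2+s[1]**2)
def proj(c,X):
    q=c["intrinsics"]@(c["R"]@np.array(X)+c["t"]);return q[:2]/q[2]
E
python3 - <<'E'
from h import *
S,D=camera_info("scene"),camera_info("side")
def go(n,c,pts,s,off,z):
    print(n,*circ([onz(c,np.array(p)/s+off,z) for p in pts]))
go("pump o",S,[(142,160),(437,157),(290,66),(290,254)],5,(250,300),.098)
go("pump i",S,[(204,158),(373,157),(290,107),(290,210)],5,(250,300),.098)
go("pump o",D,[(120,130),(332,130),(225,46),(225,215)],6,(275,165),.098)
go("pump i",D,[(167,130),(289,130),(227,84),(227,178)],6,(275,165),.098)
go("st o",S,[(80,345),(238,350),(160,294),(158,398)],4,(395,185),.058)
go("st o",D,[(132,330),(318,330),(222,417)],6,(205,250),.058)
print("bar",tri([S,D],[(442,207),(233.5,278)]))
e=[onz(D,np.array(p)/6+(205,250),.175) for p in [(91,66),(255,245)]]
print(e,np.mean(e,0),np.linalg.norm(e[1]-e[0]),np.degrees(np.arctan2(*(e[1]-e[0])[::-1])))
e=[onz(S,np.array(p)/4+(395,185),.175) for p in [(126,29),(252,120)]]
print(e,np.mean(e,0),np.linalg.norm(e[1]-e[0]),np.degrees(np.arctan2(*(e[1]-e[0])[::-1])))
# current tool axes
from scipy.spatial.transform import Rotation as Ro
s=robot.sense();print(Ro.from_quat(s["tcp_rot"]).as_matrix().round(3),s["tcp_pos"])
E
```

```text
pump o [0.43284881 0.34052675] 0.036610569593848535
pump i [0.43264959 0.34105602] 0.020519856114723452
pump o [0.43723727 0.34112194] 0.036589016337895554
pump i [0.43818336 0.34090432] 0.020702063675176668
st o [0.44596754 0.06670707] 0.033851962345215564
st o [0.45533725 0.06048718] 0.029144747013578432
bar [0.45137701 0.06065024 0.16411375]
[array([0.41908093, 0.07274613]), array([0.49194683, 0.05104908])] [0.45551388 0.0618976 ] 0.07602763564058497 -16.581786701912698
[array([0.48329058, 0.05423054]), array([0.40721623, 0.08054258])] [0.4452534  0.06738656] 0.08049614824234168 160.9208909483054
[[ 0.93   0.368 -0.   ]
 [ 0.368 -0.93   0.001]
 [ 0.    -0.001 -1.   ]] [ 0.20232944 -0.51102133  0.24002316]
```

Run:
```python
from h import *
S,D=camera_info("scene"),camera_info("side")
for p in [(485,222),(290,190),(365,145),(490,155),(515,90),(490,450),(330,170),(155,320)]: print(p,onz(S,p,0.0).round(3))
for p in [(440,55)]: print('head',p,onz(S,p,0.3).round(3),onz(S,p,.2).round(3))
for p in [(185,400),(240,20),(150,460),(315,430),(435,245),(470,400)]: print('D',p,onz(D,p,0.0).round(3),onz(D,p,.3).round(3))
for n,c in (("S",S),("D",D)): print(n,-c["R"].T@c["t"])
```

```text
(485, 222) [ 0.539 -0.22 ]
(290, 190) [ 0.915 -0.04 ]
(365, 145) [ 0.985 -0.352]
(490, 155) [ 0.727 -0.521]
(515, 90) [ 0.98  -1.043]
(490, 450) [0.215 0.252]
(330, 170) [ 0.933 -0.178]
(155, 320) [0.707 0.411]
head (440, 55) [ 0.676 -0.213] [ 0.929 -0.558]
D (185, 400) [ 0.455 -0.129] [ 0.562 -0.149]
D (240, 20) [-0.114  0.82 ] [0.18  0.488]
D (150, 460) [ 0.468 -0.239] [ 0.571 -0.223]
D (315, 430) [ 0.683 -0.051] [ 0.716 -0.097]
D (435, 245) [0.704 0.407] [0.73  0.211]
D (470, 400) [0.896 0.14 ] [0.859 0.031]
S [-0.01825915  0.73747356  0.57518146]
D [ 0.78153718 -0.19161223  0.91360596]
```

```bash
python3 -m crank '[[60,24.5,-24.4,-1.7,0],[60,24.5,-24.4,-1.7,0],[60,24.5,-24.4,-1.7,0],[60,24.5,-24.4,-1.7,0],[60,24.5,-24.4,-1.7,0],[60,24.5,-24.4,-1.7,0],[60,24.5,-24.4,-1.7,0],[60,24.5,-24.4,-1.7,0],[60,24.5,-24.4,-1.7,0]]' && python3 -m crank '[[60,24.5,-24.4,-1.7,0],[60,24.5,-24.4,-1.7,0],[60,24.5,-24.4,-1.7,0],[60,24.5,-24.4,-1.7,0],[60,24.5,-24.4,-1.7,0],[60,24.5,-24.4,-1.7,0],[60,24.5,-24.4,-1.7,0],[60,24.5,-24.4,-1.7,0],[60,24.5,-24.4,-1.7,0]]' && python3 -m crank '[[60,0,0,0,-0.122],[60,0,0,0,-0.122],[60,0,0,0,-0.122],[60,0,0,0,-0.122],[60,0,0,0,-0.122],[60,0,0,0,-0.122],[60,0,0,0,-0.122],[60,0,0,0,-0.122],[60,0,0,0,-0.122],[60,0,0,0,-0.122]]' && python3 -m crank '[[60,0,0,0,-0.122],[60,0,0,0,-0.122],[60,0,0,0,-0.122],[60,0,0,0,-0.122],[60,0,0,0,-0.122],[60,0,0,0,-0.122],[60,0,0,0,-0.122],[60,0,0,0,-0.122],[60,0,0,0,-0.122],[60,0,0,0,-0.122]]'
python3 - <<'E'
from h import *
for n in ("wrist",):
    print(robot.sense()["q"],camera_info(n)["t"]);cv2.imwrite(f"pics/{n}1.png",snapshot(n)[:,:,::-1])
E
```

```text
clock: 0.9
tcp_pos: [0.3268, -0.2244, 0.2559]
tcp_rot: [0.982, 0.187, 0.0, -0.0]
ft_force: [0.2, -0.3, -0.7]
finger_gap: 0.0604
clock: 1.65
tcp_pos: [0.451, 0.0611, 0.2713]
tcp_rot: [0.982, 0.187, -0.0, 0.0]
ft_force: [-0.1, -1.0, -0.0]
finger_gap: 0.06
clock: 2.48
tcp_pos: [0.4506, 0.0593, 0.271]
tcp_rot: [0.696, 0.718, -0.0, -0.0]
ft_force: [-0.2, -0.5, -0.8]
finger_gap: 0.06
clock: 3.32
tcp_pos: [0.4506, 0.0593, 0.271]
tcp_rot: [0.159, 0.987, -0.0, -0.0]
ft_force: [-1.0, 0.1, -0.1]
finger_gap: 0.0599
[-1.15508431e-01  6.37139080e-02  1.69617323e+00 -1.69761267e-07
  1.38237393e+00 -1.36753725e+00] [-0.19744895 -0.43272374  0.31641331]
```

View pics/wrist1.png

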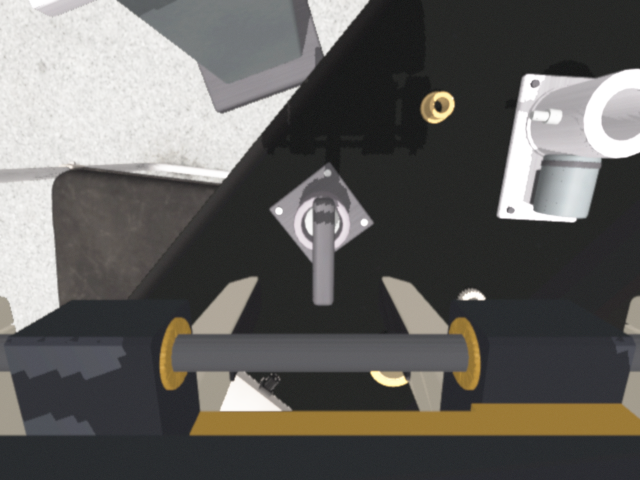

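Run:
```python
from h import *
from scipy.spatial.transform import Rotation as Ro
W=camera_info("wrist"); S=camera_info("scene");D=camera_info("side")
im=cv2.imread("pics/wrist1.png")
cv2.imwrite("pics/w1c.png",cv2.resize(im[150:320,250:400],None,fx=3.5,fy=3.5,interpolation=cv2.INTER_CUBIC))
M=Ro.from_quat(robot.sense()["tcp_rot"]).as_matrix();print(M.round(3),np.degrees(np.arctan2(M[1,0],M[0,0])))
for p in [(323,201),(323,304)]: print(onz(W,p,.175))
for X in [(.451,.061,.165),(.451,.061,.058),(.435,.341,.098)]: print(X,proj(W,X))
```

```text
[[-0.952  0.306 -0.001]
 [ 0.306  0.952  0.   ]
 [ 0.001 -0.    -1.   ]] 162.15637164184972
[0.41492854 0.073079  ]
[0.48775089 0.04983931]
(0.451, 0.061, 0.165) [322.13710521 250.48940842]
(0.451, 0.061, 0.058) [321.35910053 223.01777943]
(0.435, 0.341, 0.098) [627.39919797 115.83229882]
```

View pics/w1c.png

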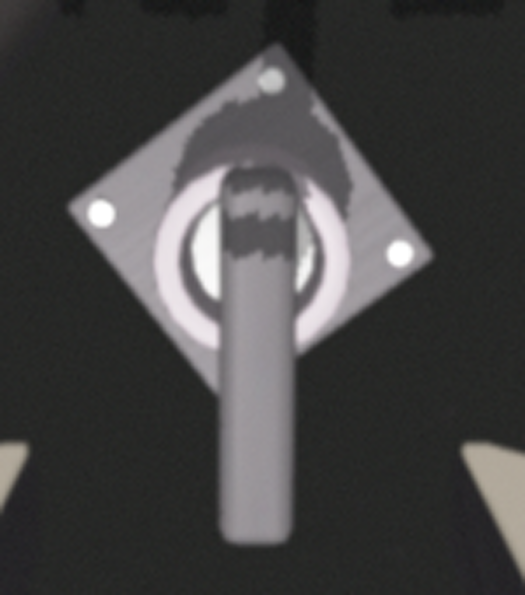

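```bash
python3 -m crank '[[60,0,2,10,0],[60,0,0,15,0],[60,0,0,15,0],[60,0,0,15,0],[60,0,0,15,0],[60,0,0,15,0],[60,0,0,12,0],[60,0,0,6,0],[60,0,0,0,0]]' && python3 -m crank '[[16,0,0,0,0],[16,0,0,0,0],[14,0,0,0,0],[10,0,0,0,0],[10,0,0,0,0],[10,0,0,0,0]]' 40
python3 - <<'E'
from h import *
print(robot.sense())
for n in ("scene","side"):cv2.imwrite(f"pics/{n}2.png",snapshot(n)[:,:,::-1])
a=cv2.imread("pics/scene2.png")[130:330,340:520];b=cv2.imread("pics/side2.png")[200:400,160:340]
cv2.imwrite("pics/g2.png",cv2.resize(np.hstack([a,b]),None,fx=2.2,fy=2.2,interpolation=cv2.INTER_CUBIC))
E
```

```text
clock: 4.12
tcp_pos: [0.4502, 0.0614, 0.1664]
tcp_rot: [0.163, 0.987, -0.0, -0.002]
ft_force: [-0.8, 0.4, 0.7]
finger_gap: 0.06
clock: 4.62
tcp_pos: [0.4517, 0.0611, 0.1686]
tcp_rot: [0.162, 0.987, 0.0, 0.0]
ft_force: [1.1, 0.3, 0.1]
finger_gap: 0.0247
{'clock': 4.6167, 'q': array([-1.11023526e-01,  1.54832431e-01,  1.85696985e+00, -4.75222368e-06,
        1.12905241e+00, -1.35686692e+00]), 'qvel': array([ 2.04881446e-05,  3.36125068e-03,  8.39749219e-04, -6.29665621e-04,
       -1.51910043e-03,  6.02989035e-05]), 'effort': array([ 7.03181431e-04, -3.46089435e+01, -2.54034716e+01,  1.84710188e-03,
        7.50017795e-02,  3.66517314e-03]), 'tcp_pos': array([0.4516754 , 0.06113125, 0.16861489]), 'tcp_rot': array([1.61761539e-01, 9.86829807e-01, 1.68311836e-05, 3.68602327e-04]), 'ft_force': array([1.06375336, 0.33487191, 0.14759412]), 'wrist_torque': array([ 0.01957575, -0.1737908 ,  0.01420468]), 'finger_gap': 0.02470771416588202}
```

View pics/g2.png

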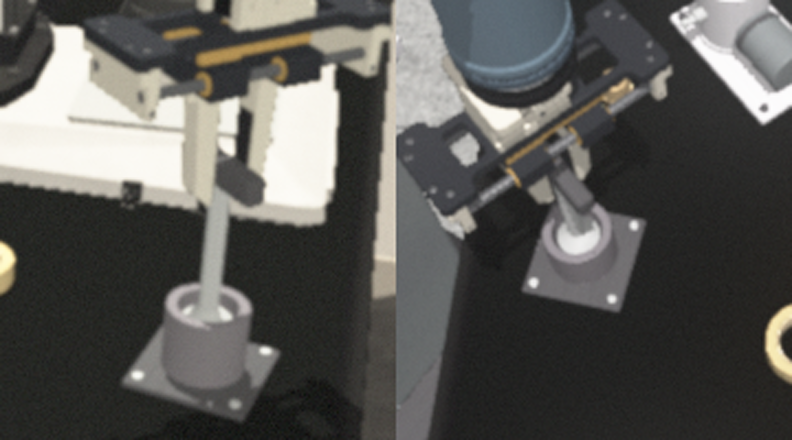

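```bash
python3 -m crank '[[10,0,0,0,0],[10,0,0,0,0],[10,0,0,0,0],[10,0,0,0,0]]' 60; python3 -m crank '[[8,0,0,0,0],[8,0,0,-3,0],[8,0,0,-8,0],[8,0,0,-12,0],[8,0,0,-15,0],[8,0,0,-15,0],[8,0,0,-15,0],[8,0,0,-15,0],[8,0,0,-15,0],[8,0,0,-8,0],[8,0,0,-4,0],[8,0,0,0,0]]'
python3 - <<'E'
from h import *
s=robot.sense();print(s["q"],s["ft_force"],s["wrist_torque"],s["finger_gap"])
for n in ("scene","side"):cv2.imwrite(f"pics/{n}3.png",snapshot(n)[:,:,::-1])
a=cv2.imread("pics/scene3.png")[100:330,340:520];b=cv2.imread("pics/side3.png")[170:400,160:340]
cv2.imwrite("pics/g3.png",cv2.resize(np.hstack([a,b]),None,fx=2.2,fy=2.2,interpolation=cv2.INTER_CUBIC))
E
```

```text
clock: 5.05
tcp_pos: [0.4516, 0.0612, 0.1684]
tcp_rot: [0.162, 0.987, 0.0, 0.0]
ft_force: [0.9, 1.4, 2.3]
finger_gap: 0.0156
clock: 6.05
tcp_pos: [0.4516, 0.0611, 0.2788]
tcp_rot: [0.162, 0.987, -0.0, 0.0]
ft_force: [0.3, -0.6, -4.1]
finger_gap: 0.0158
[-1.11071689e-01  6.02594102e-02  1.68062755e+00 -7.45773219e-05
  1.39974671e+00 -1.35706417e+00] [ 0.34519383 -0.56585442 -4.06357623] [ 0.06554077 -0.13317139  0.01967997] 0.015797924073622713
```

View pics/g3.png

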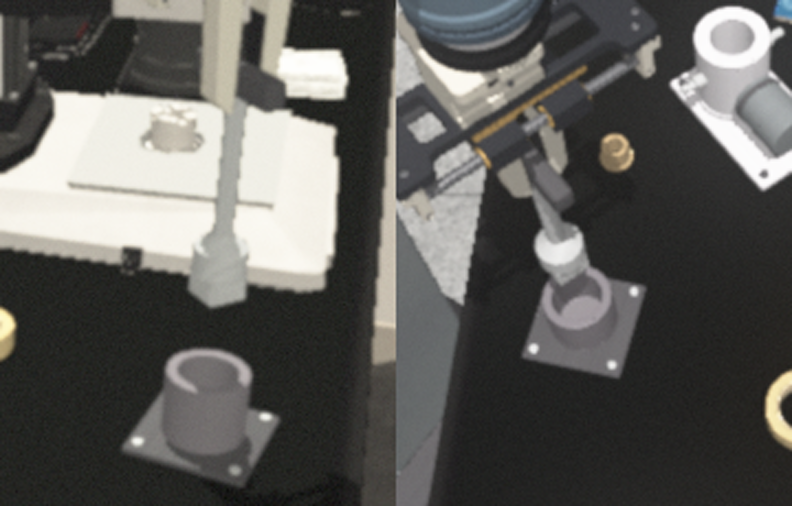

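Run:
```python
from h import *
S,D=camera_info("scene"),camera_info("side")
a=cv2.imread("pics/scene3.png");b=cv2.imread("pics/side3.png")
f=lambda im,x,y,w,h,s:cv2.resize(im[y:y+h,x:x+w],None,fx=s,fy=s,interpolation=cv2.INTER_CUBIC)
cv2.imwrite("pics/d1.png",f(a,405,120,70,180,4)[:600] if 0 else f(a,405,195,70,120,5)); cv2.imwrite("pics/d2.png",f(b,205,225,80,120,5))
for c in (S,D): print(proj(c,(.4516,.0611,.121)),proj(c,(.4516,.0611,.158)),proj(c,(.4516,.0611,.2758)))
```

```text
[437.507906   232.78939627] [439.74839012 210.84698209] [447.53572472 134.58091096]
[236.15605316 289.10525479] [232.97454859 279.56829814] [221.04221695 243.79964624]
```

View pics/d1.png

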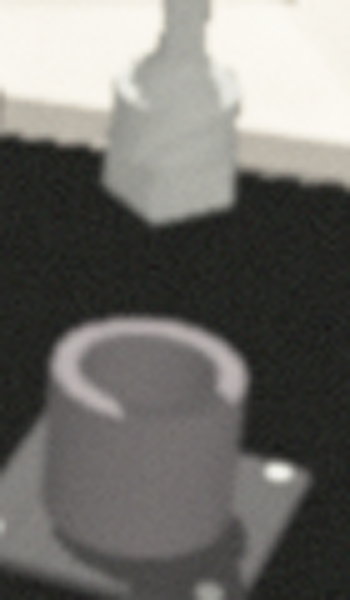

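View pics/d2.png

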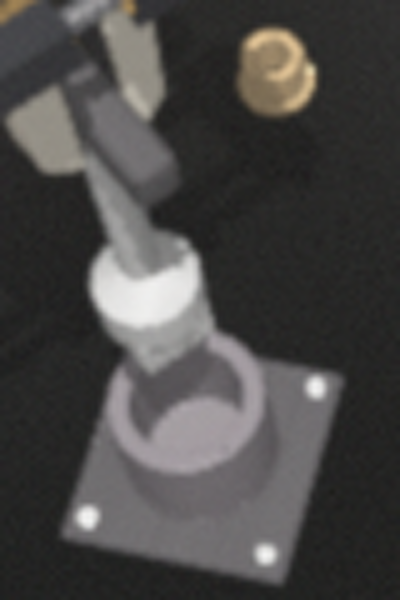

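Run:
```python
from h import *
S,D=camera_info("scene"),camera_info("side")
print("disc S",onz(S,(440.4,212.5),.158),"D",onz(D,(234.4,281.6),.158),"tcp .4516 .0611")
def go(n,c,pts,s,off,z):
    print(n,*circ([onz(c,np.array(p)/s+off,z) for p in pts]))
go("st o",S,[(48,368),(248,372),(148,316)],5,(405,195),.058)
go("st i",S,[(80,375),(219,375),(150,334)],5,(405,195),.058)
go("st o",D,[(107,400),(267,400),(187,473)],5,(205,225),.058)
go("st i",D,[(130,400),(244,400),(187,457)],5,(205,225),.058)
# stand screws
for c,ps in ((S,[(278,471)]),(D,[(88,517),(266,553),(316,387)])):
    pass
p=[onz(D,np.array(q)/5+(205,225),.01) for q in [(88,517),(316,387)]];print("screws D mid",np.mean(p,0))
```

```text
disc S [0.44771174 0.06464492] D [0.45599925 0.05922758] tcp .4516 .0611
st o [0.45043534 0.06118347] 0.030723185878381597
st i [0.44922794 0.06230723] 0.021539524218606033
st o [0.45481918 0.06097722] 0.030090272686759567
st i [0.45596957 0.05908552] 0.021497571321094325
screws D mid [0.45526013 0.06029166]
```

```bash
python3 -m crank '[[8,5,13,-1,0],[8,10.5,26,-1,0],[8,10.5,26,-1,0],[8,10.5,26,-1,0],[8,10.5,26,-1,0],[8,10.5,26,0,0],[8,10.5,26,0,0],[8,10.5,26,0,0],[8,10.5,26,0,0],[8,10.5,26,0,0],[8,5.5,13,0,0],[8,0,0,0,0]]' ; python3 -m crank '[[8,0,0,0,0],[8,0,0,0,0],[8,0,0,0,0]]'
python3 - <<'E'
from h import *
s=robot.sense();print(s["q"],s["ft_force"],s["wrist_torque"],s["finger_gap"],s["tcp_pos"])
W=camera_info("wrist");print(-W["R"].T@W["t"],proj(W,(.435,.341,.098)))
for n in ("scene","side","wrist"):cv2.imwrite(f"pics/{n}4.png",snapshot(n)[:,:,::-1])
f=lambda im,x,y,w,h,s:cv2.resize(im[y:y+h,x:x+w],None,fx=s,fy=s,interpolation=cv2.INTER_CUBIC)
a=cv2.imread("pics/scene4.png");b=cv2.imread("pics/side4.png")
cv2.imwrite("pics/d3.png",f(a,255,230,100,140,4)); cv2.imwrite("pics/d4.png",f(b,275,130,90,110,5))
E
```

```text
clock: 7.15
tcp_pos: [0.434, 0.3434, 0.2818]
tcp_rot: [0.16, 0.987, -0.0, -0.001]
ft_force: [-0.4, -0.0, -3.5]
finger_gap: 0.0157
clock: 7.4
tcp_pos: [0.4351, 0.3398, 0.283]
tcp_rot: [0.162, 0.987, -0.0, -0.0]
ft_force: [-0.9, -0.8, -3.9]
finger_gap: 0.0155
[ 4.61393820e-01  2.38385545e-01  1.45821978e+00 -5.62570802e-04
  1.44587098e+00 -7.83375331e-01] [-0.85651832 -0.80638292 -3.87917572] [ 0.07695863 -0.12396186  0.0076731 ] 0.015548614114259082 [0.43506665 0.33983308 0.28296558]
[0.36943667 0.36190311 0.42636175] [320.94431151 228.22387557]
```

View pics/wrist4.png

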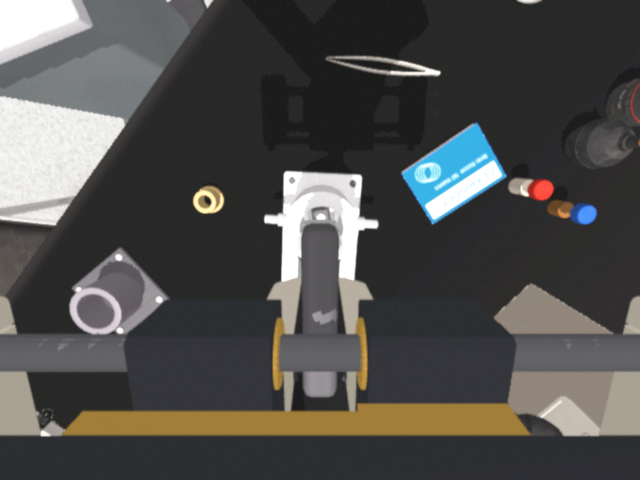

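View pics/d3.png

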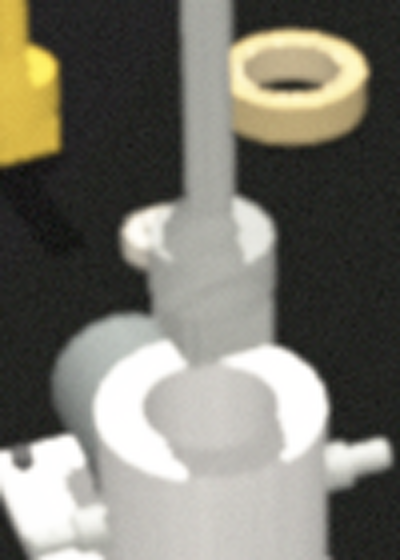

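View pics/d4.png

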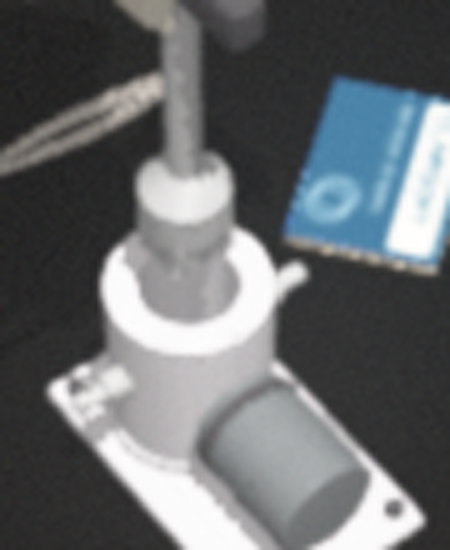

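Run:
```python
from h import *
S,D=camera_info("scene"),camera_info("side")
zt=.28297-.003-.155+.037
print(zt)
for n,c,disc,s,off in (("S",S,(211.5,236),4,(255,230)),("D",D,(184,192),5,(275,130))):
    d=np.array(disc)/s+off
    print(n,"disc",onz(c,d,zt), "bias",onz(c,d,zt)-[.43507,.33983])
def go(n,c,pts,s,off,z):
    print(n,*circ([onz(c,np.array(p)/s+off,z) for p in pts]))
go("pump o",S,[(94,412),(328,410),(180,342+0),(190,480)],4,(255,230),.098)
go("pump o",D,[(101,285),(275,285),(188,355)],5,(275,130),.098)
im=cv2.imread("pics/wrist4.png")
cv2.imwrite("pics/w4c.png",cv2.resize(im[160:320,250:400],None,fx=3.7,fy=3.7,interpolation=cv2.INTER_CUBIC))
```

```text
0.16197
S disc [0.43118582 0.3406511 ] bias [-0.00388418  0.0008211 ]
D disc [0.43938291 0.33620751] bias [ 0.00431291 -0.00362249]
pump o [0.43205867 0.34129311] 0.03540313630633306
pump o [0.43768139 0.34014158] 0.03597997951166878
```

View pics/w4c.png

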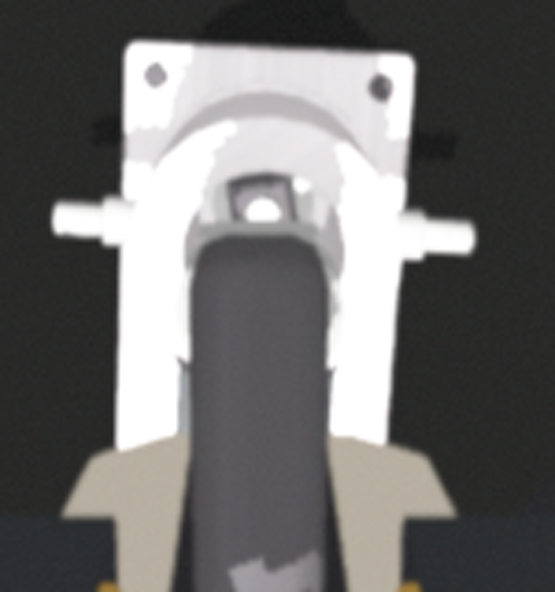

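Run:
```python
from h import *
W=camera_info("wrist")
o=lambda x,y:(250+x/3.7,160+y/3.7)
for p in [(262,208),(230,180),(292,178),(235,222),(297,225),(187,240),(343,240)]: print(p,onz(W,o(*p),.037),onz(W,o(*p),.098))
im=cv2.imread("pics/wrist4.png")
cv2.imwrite("pics/w4d.png",cv2.resize(im[195:235,295:350],None,fx=12,fy=12,interpolation=cv2.INTER_CUBIC))
print(proj(W,(.435,.3415,.037)),proj(W,(.435,.341,.121)))
```

```text
(262, 208) [0.43442745 0.34183093] [0.42426671 0.34499995]
(230, 180) [0.42315007 0.33536974] [0.41475429 0.33954997]
(292, 178) [0.42860967 0.35341285] [0.41935944 0.35476924]
(235, 222) [0.43588886 0.33260556] [0.4254994  0.33721839]
(297, 225) [0.44286579 0.35031175] [0.43138441 0.35215348]
(187, 240) [0.43646996 0.31679946] [0.42598956 0.32388603]
(343, 240) [0.45184907 0.36224676] [0.43896176 0.3622206 ]
[320.69536782 216.78267885] [320.51265697 233.22825456]
```

View pics/w4d.png

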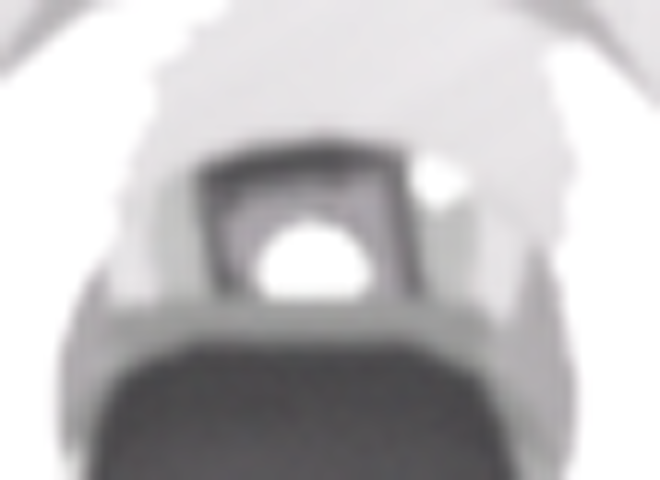

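```bash
python3 -m crank '[[8,1,1.7,0,-0.06],[8,0,0,6,0],[8,0,0,8,0],[8,0,0,8,0],[8,0,0,6,0],[8,0,0,4,0],[8,0,0,3,0],[8,0,0,0,0],[8,0,0,0,0]]'
python3 - <<'E'
from h import *
s=robot.sense();print(s["ft_force"],s["wrist_torque"],s["finger_gap"],s["tcp_pos"])
for n in ("scene","side"):cv2.imwrite(f"pics/{n}5.png",snapshot(n)[:,:,::-1])
f=lambda im,x,y,w,h,s:cv2.resize(im[y:y+h,x:x+w],None,fx=s,fy=s,interpolation=cv2.INTER_CUBIC)
a=cv2.imread("pics/scene5.png");b=cv2.imread("pics/side5.png")
cv2.imwrite("pics/d5.png",np.hstack([f(a,265,260,90,110,4),f(b,275,140,90,110,4)]))
E
```

```text
clock: 8.3
tcp_pos: [0.4346, 0.343, 0.2482]
tcp_rot: [0.132, 0.991, -0.0, -0.0]
ft_force: [-0.6, 0.3, -4.3]
finger_gap: 0.0156
[-0.61074748  0.30478442 -4.31140587] [ 0.05742061 -0.15510128  0.0118514 ] 0.015617812568440206 [0.43455941 0.34301512 0.24817224]
```

View pics/d5.png

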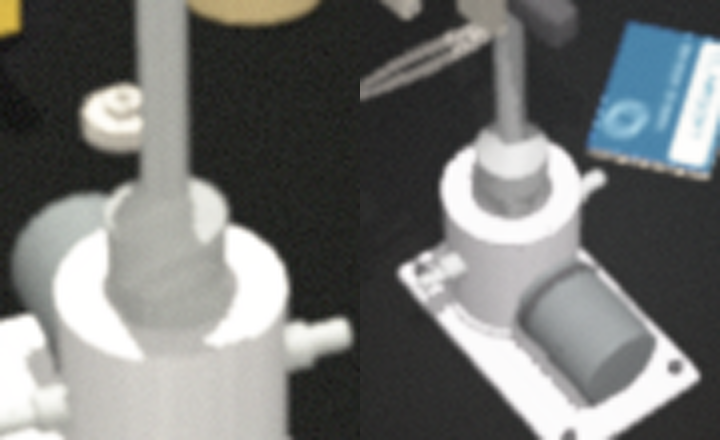

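```bash
python3 -m crank '[[8,0,0,6,0],[8,0,0,8,0],[8,0,0,8,0],[8,0,0,8,0],[8,0,0,6,0],[8,0,0,4,0],[8,0,0,3,0],[8,0,0,2,0],[8,0,0,0,0]]'; python3 -c "
from h import *
s=robot.sense();print(s['ft_force'],s['wrist_torque'],s['tcp_pos'])"
```

```text
clock: 9.15
tcp_pos: [0.4344, 0.343, 0.2028]
tcp_rot: [0.132, 0.991, -0.0, -0.0]
ft_force: [0.1, 0.5, -3.6]
finger_gap: 0.0158
[ 0.06542679  0.47030599 -3.61133887] [-0.00088848 -0.15471068  0.00524928] [0.43444606 0.34295483 0.20284088]
```

```bash
python3 -m crank '[[8,0,-1,2,0],[8,0,0,2,0],[8,0,0,2,0],[8,0,0,1,0],[8,0,0,1,0],[8,0,0,1,0],[8,0,0,0,0]]'; python3 -c "
from h import *
s=robot.sense();print(s['ft_force'],s['wrist_torque'],s['tcp_pos'])"
```

```text
clock: 9.73
tcp_pos: [0.4342, 0.342, 0.1941]
tcp_rot: [0.132, 0.991, -0.0, -0.0]
ft_force: [0.4, -0.4, -3.0]
finger_gap: 0.0157
[ 0.43947138 -0.35718498 -3.00484954] [ 0.02443783 -0.12636533  0.01474912] [0.43421415 0.34199449 0.19407923]
```

```bash
python3 -m crank '[[8,0,0,1,0],[8,0,0,1,0],[8,0,0,1,0],[8,0,0,0,0]]'; python3 -c "
from h import *
s=robot.sense();print(s['ft_force'],s['wrist_torque'],s['tcp_pos'])"
```

```text
clock: 10.07
tcp_pos: [0.4343, 0.342, 0.1911]
tcp_rot: [0.132, 0.991, -0.0, 0.0]
ft_force: [-0.4, 0.4, -3.6]
finger_gap: 0.016
[-0.42528238  0.43054402 -3.58431076] [ 0.04199988 -0.23532228  0.03523073] [0.43430028 0.34195727 0.19109026]
```

```bash
python3 -m crank '[[8,0,0,0.5,0],[8,0,0,0.5,0],[8,0,0,0.5,0],[8,0,0,0,0]]'; python3 -c "
from h import *
s=robot.sense();print(s['ft_force'],s['wrist_torque'],s['tcp_pos'])";  python3 -m crank '[[8,0,0,0.5,0],[8,0,0,0.5,0],[8,0,0,0,0]]'; python3 -c "
from h import *
s=robot.sense();print(s['ft_force'],s['wrist_torque'],s['tcp_pos'])"
```

```text
clock: 10.4
tcp_pos: [0.4344, 0.3419, 0.1898]
tcp_rot: [0.132, 0.991, -0.0, 0.0]
ft_force: [-0.2, -0.5, -4.3]
finger_gap: 0.0155
[-0.24349933 -0.50211045 -4.25830246] [-0.18215993 -0.32730747  0.06760519] [0.43441137 0.34191179 0.18979121]
clock: 10.65
tcp_pos: [0.4344, 0.3419, 0.1886]
tcp_rot: [0.132, 0.991, -0.0, 0.0]
ft_force: [0.6, -1.1, -3.3]
finger_gap: 0.0155
[ 0.62454787 -1.10910511 -3.26245858] [-0.23577106 -0.43276162  0.03355621] [0.43436387 0.34187603 0.18863544]
```

```bash
python3 -m crank '[[8,0,0,1,0],[8,0,0,1,0],[8,0,0,0,0]]'; python3 -c "
from h import *
s=robot.sense();print(s['ft_force'],s['wrist_torque'],s['tcp_pos'])";  python3 -m crank '[[8,0,0,1,0],[8,0,0,1,0],[8,0,0,0,0]]'; python3 -c "
from h import *
s=robot.sense();print(s['ft_force'],s['wrist_torque'],s['tcp_pos'])"
```

```text
clock: 10.9
tcp_pos: [0.4343, 0.3419, 0.1865]
tcp_rot: [0.132, 0.991, -0.0, -0.0]
ft_force: [0.3, -2.0, -4.4]
finger_gap: 0.0156
[ 0.30048075 -2.04486886 -4.41710328] [-0.31447162 -0.48175723  0.03407884] [0.43427408 0.34192335 0.18650354]
clock: 11.15
tcp_pos: [0.4343, 0.3419, 0.1845]
tcp_rot: [0.132, 0.991, -0.0, -0.0]
ft_force: [1.3, -1.7, -3.7]
finger_gap: 0.0152
[ 1.33975596 -1.65738957 -3.71635596] [-0.34299532 -0.48562049  0.03376741] [0.4342815  0.34192129 0.18454675]
```

```bash
python3 -m crank '[[8,-0.7,-0.4,1,0],[8,0,0,1,0],[8,0,0,1,0],[8,0,0,0,0]]'; python3 -c "
from h import *
s=robot.sense();print(s['ft_force'],s['wrist_torque'],s['tcp_pos'])";  python3 -m crank '[[8,0,0,1,0],[8,0,0,1,0],[8,0,0,0,0]]'; python3 -c "
from h import *
s=robot.sense();print(s['ft_force'],s['wrist_torque'],s['tcp_pos'])"
```

```text
clock: 11.48
tcp_pos: [0.4347, 0.3415, 0.1815]
tcp_rot: [0.132, 0.991, -0.0, -0.0]
ft_force: [0.3, -0.0, -3.7]
finger_gap: 0.0163
[ 0.30162383 -0.04471638 -3.71526257] [-0.09953956 -0.35296428 -0.0237422 ] [0.43470109 0.34146928 0.18146889]
clock: 11.73
tcp_pos: [0.4348, 0.3415, 0.1795]
tcp_rot: [0.132, 0.991, -0.0, -0.0]
ft_force: [-0.0, -0.4, -3.3]
finger_gap: 0.0156
[-0.01259891 -0.37171709 -3.33012108] [-0.08543854 -0.37487274  0.01724399] [0.43475115 0.34145952 0.17953249]
```

Mouth at about z = 0.0215; continuing gently to feel the seat.

```bash
python3 -m crank '[[8,-0.5,0,0.6,0],[8,0,0,0.6,0],[8,0,0,0,0]]'; python3 -c "
from h import *
s=robot.sense();print(s['ft_force'],s['wrist_torque'],s['tcp_pos'])";  python3 -m crank '[[8,0,0,0.5,0],[8,0,0,0.5,0],[8,0,0,0,0]]'; python3 -c "
from h import *
s=robot.sense();print(s['ft_force'],s['wrist_torque'],s['tcp_pos'])"
```

```text
clock: 11.98
tcp_pos: [0.4352, 0.3414, 0.1785]
tcp_rot: [0.132, 0.991, 0.0, -0.0]
ft_force: [0.8, -0.4, -2.7]
finger_gap: 0.0154
[ 0.81581409 -0.35911885 -2.67721651] [-0.10432644 -0.09070285  0.023015  ] [0.43516541 0.341367   0.17846475]
clock: 12.23
tcp_pos: [0.4355, 0.3415, 0.1783]
tcp_rot: [0.132, 0.991, 0.0, 0.0]
ft_force: [-1.7, -1.4, 3.0]
finger_gap: 0.0156
[-1.67099842 -1.38449043  3.02222612] [-0.28504108  0.14507947 -0.00687423] [0.43554713 0.34146725 0.17833922]
```

```bash
python3 -m crank '[[8,0,0,-0.4,0.03],[8,0,0,0,0.04],[8,0,0,0,0.05],[8,0,0,0,0.05],[8,0,0,0,0.05],[8,0,0,0,0.05],[8,0,0,0,0]]'; python3 -c "
from h import *
s=robot.sense();print(s['ft_force'],s['wrist_torque'],s['tcp_pos'],s['q'][5])";  python3 -m crank '[[8,0,0,0,0.05],[8,0,0,0,0.05],[8,0,0,0,0.05],[8,0,0,0,0.05],[8,0,0,0,0]]'; python3 -c "
from h import *
s=robot.sense();print(s['ft_force'],s['wrist_torque'],s['tcp_pos'],s['q'][5])"
```

```text
clock: 12.82
tcp_pos: [0.4355, 0.3415, 0.1783]
tcp_rot: [0.265, 0.964, 0.0, 0.0]
ft_force: [-0.8, -0.9, 2.4]
finger_gap: 0.0156
[-0.77785416 -0.87065001  2.35671262] [-0.17795746  0.09155905  0.02573854] [0.43545243 0.34147501 0.17834492] -0.5710638568577969
clock: 13.23
tcp_pos: [0.4355, 0.3415, 0.1784]
tcp_rot: [0.359, 0.933, 0.0, 0.0]
ft_force: [-1.1, -0.3, 2.9]
finger_gap: 0.0157
[-1.14244958 -0.28494022  2.88772375] [-0.07540214  0.14163435  0.06814258] [0.43548371 0.34151456 0.17835061] -0.3725249627166652
```

```bash
T='from h import *
s=robot.sense();print(s["ft_force"].round(2),s["wrist_torque"].round(3),s["tcp_pos"][2].round(4),s["q"][5].round(4))'; echo "$T" > st.py; python3 -m crank '[[8,0,0,-0.2,0.05],[8,0,0,0,0.05],[8,0,0,0,0.05]]' >/dev/null; python3 st.py;  python3 -m crank '[[8,0,0,0,0.03],[8,0,0,0,0.03]]'>/dev/null; python3 st.py; python3 -m crank '[[8,0,0,0,0.02],[8,0,0,0,0.02]]'>/dev/null; python3 st.py
```

```text
[-1.04 -0.29  0.8 ] [-0.032  0.024  0.046] 0.1784 -0.2233
[-0.97  0.04  1.8 ] [-0.026  0.028  0.166] 0.1783 -0.1642
[-0.97  0.4   2.16] [ 0.017 -0.004  0.143] 0.1784 -0.1234
```

```bash
python3 -m crank '[[8,0,0,0,0.02],[8,0,0,0,0.02]]' >/dev/null; python3 st.py;  python3 -m crank '[[8,0,0,0,0.02],[8,0,0,0,0.02]]'>/dev/null; python3 st.py; python3 -m crank '[[8,0,0,0,0.02],[8,0,0,0,0.02]]'>/dev/null; python3 st.py
```

```text
[-0.74  1.56  2.78] [ 0.048 -0.015  0.131] 0.1784 -0.0819
[-0.77  0.4   1.86] [ 0.108 -0.004  0.088] 0.1783 -0.0412
[-0.75  0.55  2.46] [ 0.095 -0.101  0.053] 0.1783 -0.0009
```

```bash
python3 -m crank '[[8,0,0,0,0.02],[8,0,0,0,0.02]]' >/dev/null; python3 st.py;  python3 -m crank '[[8,0,0,0,0.02],[8,0,0,0,0.02]]'>/dev/null; python3 st.py; python3 -m crank '[[8,0,0,0,0.02],[8,0,0,0,0.02]]'>/dev/null; python3 st.py
```

```text
[0.29 1.22 4.35] [ 0.092 -0.019  0.118] 0.1783 0.0391
[-0.33  0.35  4.19] [ 0.136 -0.073  0.088] 0.1784 0.0792
[ 0.79 -0.53  3.82] [ 0.134 -0.115  0.181] 0.1783 0.1192
```

```bash
python3 -m crank '[[8,0,0,-0.3,0.02],[8,0,0,0,0.02]]' >/dev/null; python3 st.py;  python3 -m crank '[[8,0,0,0,0.02],[8,0,0,0,0.02]]'>/dev/null; python3 st.py; python3 -m crank '[[8,0,0,0,0.02],[8,0,0,0,0.02]]'>/dev/null; python3 st.py
```

```text
[0.41 0.46 2.76] [ 0.179 -0.183  0.643] 0.1784 0.1588
[1.46 0.87 2.81] [ 0.205 -0.244  0.928] 0.1784 0.1985
[0.51 0.92 2.12] [ 0.207 -0.18   1.149] 0.1784 0.2385
```

That last batch went too far: at the stop the torque reached 1.15 N m, because I chained the steps without a check between them. I'm backing off now.

```bash
python3 -m crank '[[8,0,0,0,-0.08]]' >/dev/null; python3 st.py
```

```text
[0.35 0.5  1.45] [ 0.171 -0.303  0.066] 0.1784 0.1598
```

```bash
python3 -m crank '[[8,0,0,0,0.015],[8,0,0,0,0]]' >/dev/null; python3 st.py
```

```text
[-0.35  1.7   1.07] [ 0.198 -0.27   0.621] 0.1784 0.1757
```

```bash
python3 -m crank '[[8,0,0,0,-0.02],[8,0,0,0,0]]' >/dev/null; python3 st.py;python3 -m crank '[[8,0,0,0,-0.015],[8,0,0,0,0]]' >/dev/null; python3 st.py
```

```text
[0.33 0.32 1.69] [ 0.249 -0.269  0.355] 0.1784 0.1526
[0.31 1.77 1.7 ] [ 0.285 -0.341  0.107] 0.1784 0.1371
```

```bash
python3 -m crank '[[8,0,0,0,-0.03],[8,0,0,-1,-0.02],[8,0,0,-2,0],[8,0,0,-3,0],[8,0,0,-4,0],[8,0,0,-4,0],[8,0,0,-4,0],[8,0,0,0,0]]' >/dev/null; python3 st.py
```

```text
[ 0.93  0.42 -3.22] [ 0.014 -0.12  -0.047] 0.1974 0.0875
```

```bash
python3 -m crank '[[8,0,0,-5,0],[8,0,0,-8,0],[8,0,0,-10,0],[8,0,0,-12,0],[8,0,0,-12,0],[8,0,0,-12,0],[8,0,0,-12,0],[8,0,0,-10,0],[8,0,0,-8,0],[8,0,0,-4,0],[8,0,0,0,0]]'
python3 - <<'E'
from h import *
from scipy.spatial.transform import Rotation as Ro
s=robot.sense();print(s["q"],s["ft_force"],s["wrist_torque"],s["tcp_pos"])
M=Ro.from_quat(s["tcp_rot"]).as_matrix()
print(M.round(4))
for tgt in [(.4520,.0611,.2915)]:
    print("tool delta mm",M.T@(np.array(tgt)-s["tcp_pos"])*1e3)
for n in ("scene","side","wrist"):cv2.imwrite(f"pics/{n}6.png",snapshot(n)[:,:,::-1])
f=lambda im,x,y,w,h,s:cv2.resize(im[y:y+h,x:x+w],None,fx=s,fy=s,interpolation=cv2.INTER_CUBIC)
a=cv2.imread("pics/scene6.png");b=cv2.imread("pics/side6.png")
cv2.imwrite("pics/d6.png",np.hstack([f(a,250,150,110,200,3),f(b,255,110,110,200,3)]))
E
```

```text
clock: 17.48
tcp_pos: [0.4357, 0.3415, 0.2907]
tcp_rot: [0.562, 0.827, 0.001, 0.0]
ft_force: [0.6, 0.2, -3.5]
finger_gap: 0.0157
[4.63289102e-01 2.35709981e-01 1.44313242e+00 2.15185062e-07
 1.46077651e+00 8.72722079e-02] [ 0.5897978   0.23388144 -3.48364064] [-0.02452208 -0.08028803 -0.01180068] [0.43571351 0.34151758 0.29069056]
[[-3.672e-01  9.301e-01  1.800e-03]
 [ 9.301e-01  3.672e-01  9.000e-04]
 [ 2.000e-04  2.000e-03 -1.000e+00]]
tool delta mm [-266.80666761  -87.82409812   -1.02807627]
```

View pics/d6.png

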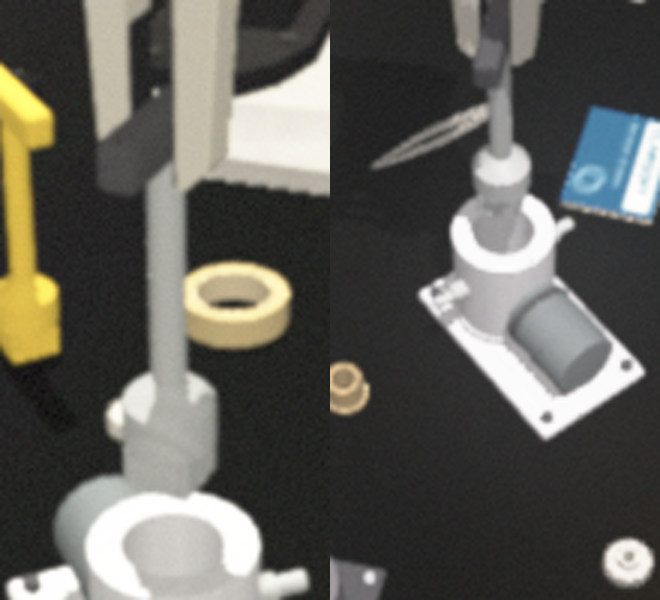

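View pics/wrist6.png

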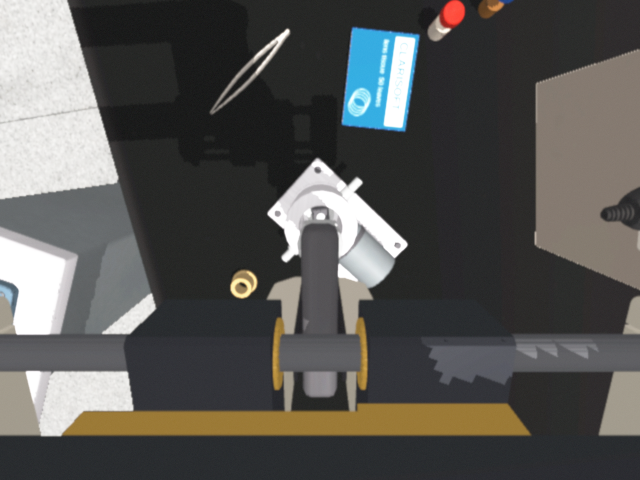

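Run:
```python
from h import *
im=cv2.imread("pics/wrist6.png")
cv2.imwrite("pics/w6d.png",cv2.resize(im[190:235,290:350],None,fx=12,fy=12,interpolation=cv2.INTER_CUBIC))
W=camera_info("wrist");print(proj(W,(.435,.3415,.037)))
```

```text
[320.13996917 216.19469385]
```

View pics/w6d.png

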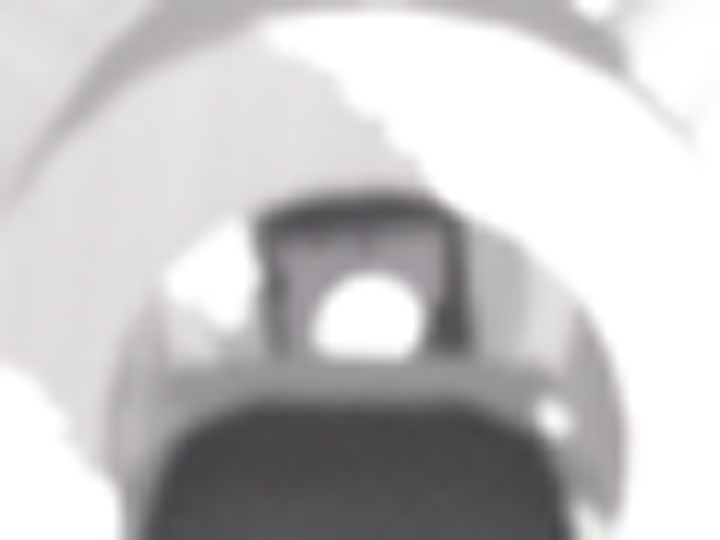

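```bash
python3 -m crank '[[8,-13.4,-4.4,0,0],[8,-26.7,-8.8,0,0],[8,-26.7,-8.8,0,0],[8,-26.7,-8.8,0,0],[8,-26.7,-8.8,0,0],[8,-26.7,-8.8,0,0],[8,-26.7,-8.8,0,0],[8,-26.7,-8.8,0,0],[8,-26.7,-8.8,0,0],[8,-26.7,-8.8,0,0],[8,-13.3,-4.4,0,0],[8,0,0,0,0]]' ; python3 -m crank '[[8,0,0,10,0],[8,0,0,15,0],[8,0,0,10,0],[8,0,0,5,0],[8,0,0,0,0],[8,0,0,0,0],[8,0,0,0,0]]'
python3 - <<'E'
from h import *
from scipy.spatial.transform import Rotation as Ro
s=robot.sense();print(s["q"],s["ft_force"],s["wrist_torque"],s["tcp_pos"])
M=Ro.from_quat(s["tcp_rot"]).as_matrix()
print(M.round(4))
for tgt in [(.4520,.0611,.2515)]:
    print("tool delta mm",M.T@(np.array(tgt)-s["tcp_pos"])*1e3)
for n in ("scene","side"):cv2.imwrite(f"pics/{n}7.png",snapshot(n)[:,:,::-1])
f=lambda im,x,y,w,h,s:cv2.resize(im[y:y+h,x:x+w],None,fx=s,fy=s,interpolation=cv2.INTER_CUBIC)
a=cv2.imread("pics/scene7.png");b=cv2.imread("pics/side7.png")
cv2.imwrite("pics/d7.png",np.hstack([f(a,395,200,80,120,5),f(b,200,230,80,120,5)]))
E
```

```text
clock: 18.63
tcp_pos: [0.4512, 0.0573, 0.2889]
tcp_rot: [0.564, 0.826, -0.001, 0.0]
ft_force: [0.1, -0.9, -3.3]
finger_gap: 0.0154
clock: 19.22
tcp_pos: [0.4519, 0.061, 0.2499]
tcp_rot: [0.562, 0.827, 0.0, 0.0]
ft_force: [-0.0, 0.2, -3.8]
finger_gap: 0.0158
[-1.11292951e-01  7.97770209e-02  1.73081567e+00  4.07532613e-05
  1.33015068e+00 -4.88084980e-01] [-0.02340937  0.17538854 -3.82468837] [-0.02631283 -0.07785363 -0.04527981] [0.45186717 0.06100519 0.2499127 ]
[[-3.679e-01  9.299e-01  8.000e-04]
 [ 9.299e-01  3.679e-01 -1.000e-04]
 [-4.000e-04  8.000e-04 -1.000e+00]]
tool delta mm [ 0.03871144  0.15961735 -1.58718798]
```

View pics/d7.png

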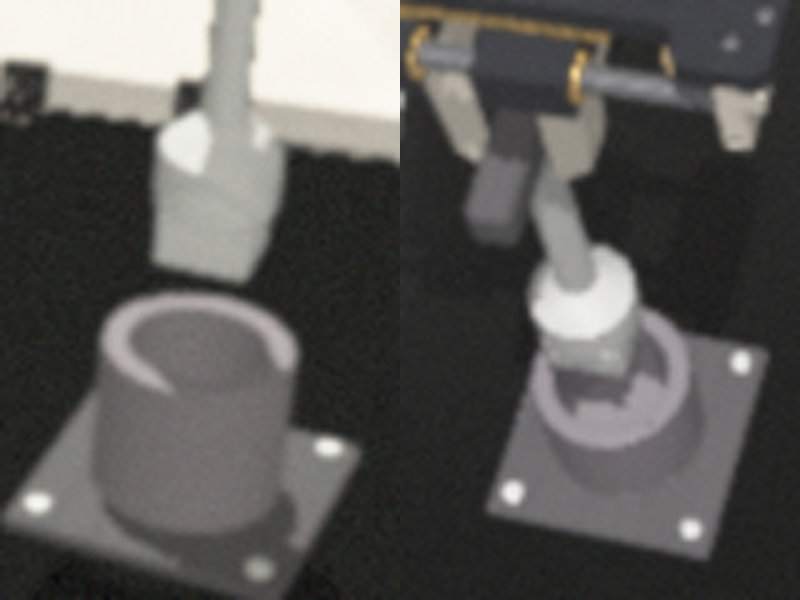

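Run:
```python
from h import *
S,D=camera_info("scene"),camera_info("side")
for n,c,disc,rim,off in (("S",S,(220,158),(200,352),(395,200)),("D",D,(584-400,293),(612-400,375),(200,230))):
    d=np.array(disc)/5+off;r=np.array(rim)/5+off
    print(n,onz(c,d,.129),onz(c,r,.058),"rim-key",(onz(c,r,.058)-onz(c,d,.129))*1e3)
```

```text
S [0.44401526 0.06855194] [0.44651436 0.06490561] rim-key [ 2.49909361 -3.64633474]
D [0.45531122 0.0599332 ] [0.45512026 0.06048206] rim-key [-0.19096453  0.54886252]
```

```bash
python3 -m crank '[[8,0,0,8,0],[8,0,0,10,0],[8,0,0,10,0],[8,0,0,8,0],[8,0,0,5,0],[8,0,0,3,0],[8,0,0,0,0]]'; python3 st.py
```

```text
clock: 19.9
tcp_pos: [0.451, 0.0607, 0.2045]
tcp_rot: [0.563, 0.827, -0.0, -0.001]
ft_force: [0.1, 0.5, -3.0]
finger_gap: 0.0154
[ 0.09  0.46 -3.03] [-0.007 -0.103 -0.007] 0.2045 -0.4881
```

In the hole with no contact (mouth at about 0.047). The floor should come at TCP 0.168.

```bash
python3 -m crank '[[8,0,0,6,0],[8,0,0,8,0],[8,0,0,8,0],[8,0,0,5,0],[8,0,0,3,0],[8,0,0,2,0],[8,0,0,1,0],[8,0,0,0,0],[8,0,0,0,0]]'; python3 st.py
```

```text
clock: 20.65
tcp_pos: [0.4517, 0.0606, 0.1727]
tcp_rot: [0.562, 0.827, 0.0, 0.0]
ft_force: [0.4, 0.2, -3.8]
finger_gap: 0.0156
[ 0.36  0.25 -3.77] [-0.022 -0.116 -0.044] 0.1727 -0.4881
```

```bash
python3 -m crank '[[8,0,0,0.7,0],[8,0,0,0.7,0],[8,0,0,0,0]]' >/dev/null; python3 st.py
```

```text
[ 0.02 -0.7  -3.92] [ 0.005 -0.074 -0.008] 0.1711 -0.4882
```

```bash
python3 -m crank '[[8,0,0,0.8,0],[8,0,0,0.8,0],[8,0,0,0,0]]' >/dev/null; python3 st.py;  python3 -m crank '[[8,0,0,0.6,0],[8,0,0,0.5,0],[8,0,0,0,0]]' >/dev/null; python3 st.py
```

```text
[ 0.46 -0.56 -2.95] [-0.004 -0.094 -0.025] 0.1693 -0.4882
[-0.09  0.61 -2.88] [-0.009 -0.082  0.016] 0.1685 -0.4881
```

```bash
python3 -m crank '[[8,0,0,0.4,0],[8,0,0,0.3,0],[8,0,0,0,0]]' >/dev/null; python3 st.py
```

```text
[-1.38 -0.26  5.58] [-0.01   0.285  0.009] 0.1684 -0.4882
```

```bash
python3 -m crank '[[8,0,0,-0.3,0],[20,0,0,0,0],[24,0,0,0,0],[28,0,0,0,0],[32,0,0,0,0],[40,0,0,0,0],[50,0,0,0,0],[60,0,0,0,0],[60,0,0,0,0],[60,0,0,0,0]]'; python3 -m crank '[[60,0,0,-5,0],[60,0,0,-10,0],[60,0,0,-20,0],[60,0,0,-20,0],[60,0,0,-20,0],[60,0,0,-20,0],[60,0,0,-20,0],[60,0,0,-10,0],[60,0,0,0,0],[60,0,0,0,0]]'; python3 st.py
python3 - <<'E'
from h import *
for n in ("scene","side","wrist"):cv2.imwrite(f"pics/{n}8.png",snapshot(n)[:,:,::-1])
f=lambda im,x,y,w,h,s:cv2.resize(im[y:y+h,x:x+w],None,fx=s,fy=s,interpolation=cv2.INTER_CUBIC)
a=cv2.imread("pics/scene8.png");b=cv2.imread("pics/side8.png");c=cv2.imread("pics/wrist8.png")
cv2.imwrite("pics/d8.png",np.hstack([f(a,395,170,80,180,3),f(b,195,180,90,180,3),f(c,260,140,90,180,3)]))
E
```

```text
clock: 22.48
tcp_pos: [0.4515, 0.0607, 0.1679]
tcp_rot: [0.563, 0.827, 0.0, -0.0]
ft_force: [-0.3, 0.8, 0.7]
finger_gap: 0.0584
clock: 23.32
tcp_pos: [0.4516, 0.0606, 0.2929]
tcp_rot: [0.562, 0.827, 0.0, 0.0]
ft_force: [-0.1, 0.3, 0.4]
finger_gap: 0.0602
[-0.13  0.29  0.37] [ 0.011 -0.182 -0.013] 0.2929 -0.4881
```

View pics/d8.png

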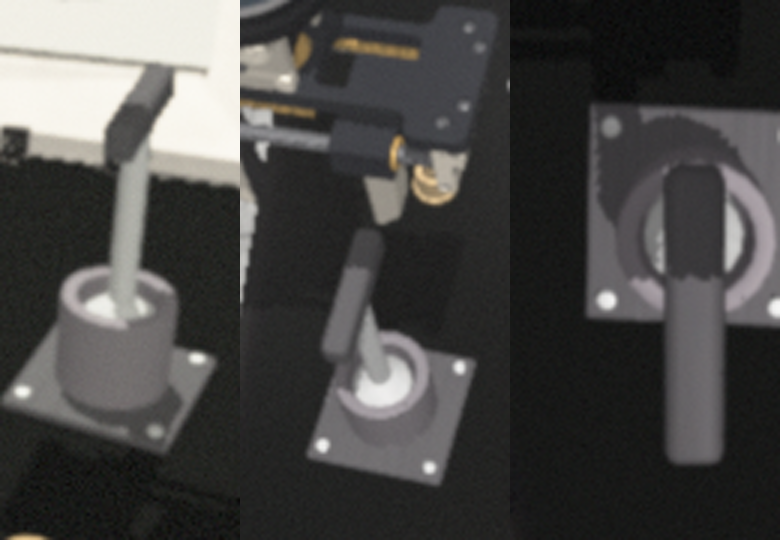

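View pics/side8.png

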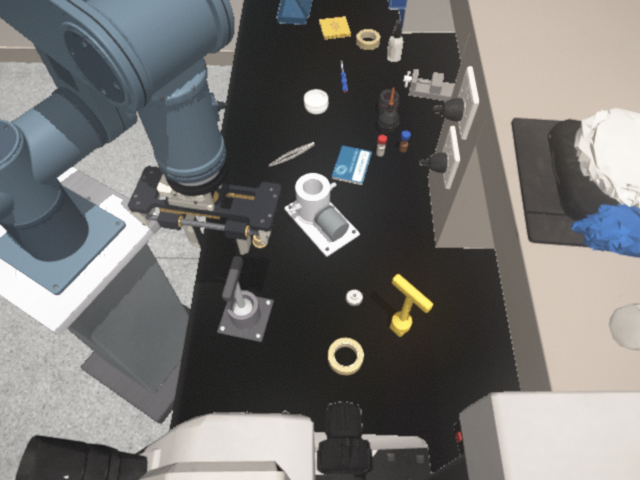

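The key stands upright and fully down in its stand (side view, about 240,300). The bystanders haven't moved and the gripper is clear, so I'm handing in.

```bash
python3 -c "
from workcell import robot
print(robot.hand_in())"
```

```text
the job is handed in; nothing more can be done
None
```

The nut is tight against its stop and the key is back in its stand, but I briefly forced the nut past the 1 N m limit. **This may count as forcing it.** At the stop I ran three turning steps without checking between them, and the wrist torque read 0.64, then 0.93, then 1.15 N m. I backed off at once.

- **Seating:** I took the grey key, not the yellow look-alike. The socket dropped fully over the nut at the expected depth, about 17 mm below its top, with a net press of about 7 N.
- **Turning:** I turned the key about 1 rad clockwise against roughly 0.1 N m of drag until it came up firm. A gentle re-check after backing off read 0.62 N m at rest, so the nut was still firm at the stop. I eased the torque to about 0.1 N m before drawing the key out.
- **Final checks:** The last pictures show the key upright and fully down in its stand. The floor was felt at a tool height of 0.168 m, the same as when I picked it up. The gripper is open and clear, the other things have not moved, and the clock read about 23 s of the 72 s allowed.
- **Weaker checks:** The scene and side cameras disagreed by 4–9 mm on absolute positions, so I averaged them and corrected by feel. The nut's turn was judged only by torque and the wrist picture, since the joint value cannot be read.

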